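# Fit the drive key that matches the socket

### The job

Two steel T-handled drive keys stand on the bench beside a bolted-down drive head. Pick up the one with four teeth, turn it until its teeth line up with the cross-shaped slots of the head, lower it in until it is fully home and upright, and let go (do not drop it in from above). Leave the three-toothed key standing where it is.

Things in the scene. Friction and masses are not known exactly. Their poses are not given: they have to be found in the camera images.
- key_four: Loose steel key, 0.18-0.35 kg, 78 mm high, upright on its teeth. Origin: centre of underside, z up. Hub of 28 mm diameter with 4 radial teeth along +x, -x, +y, -y, each 10 mm wide, out to 36 mm from the axis, 34 mm high, foot tapered. Above, a 20 mm neck, then the grip: a dark bar 52 mm long (x), 16 mm thick (y), 50 to 78 mm above the origin; pinch its thickness from above.
- key_three: The wrong key: same sizes, bar along x and axes as the other, but with three teeth, at 0, 120 and 240 degrees from its x; it does not fit the socket. Stands upright on the bench. The two keys may stand in either place.
- drive_head: Round bright head, 96 mm wide, on a 116 mm square flange fixed to the bench; turns only stiffly (1 N m). Cross-shaped socket open at the top. Origin: centre of its floor, 26 mm above the bench, z up; rim 30 mm above it. Four slots along +x, -x, +y, -y (flange angle differs), 20 mm wide, out to 42 mm, mouth chamfered 4 mm. Key fits any of 4 ways round; home, the origins meet.

How it is judged:
By the outcome, as a careful person would: the job done as asked, in the order asked, and still so for the second after the job is handed in, with the robot touching nothing.
It also fails if it takes over 35 s, if anything falls off the work surface, if the arm or the gripper's body presses on something with over 40 N, if the wrist force passes 120 N, or if a joint passes its speed limit or range.

### The arm

A 6-joint arm with a two-finger parallel gripper is mounted at the origin on a cart in front of the work surface, level with it; the furniture and walls round the work are solid. World frame = base frame: x ahead of the robot, y to its left, z up, the work surface at z = 0. Lengths are in m, angles in rad, forces in N, time in s.
With the tool pointing down it reaches from about 0.25 to 0.725 m from the base axis. Payload 4 kg.
Tool frame: the origin (TCP) lies at the very end of the fingers, on their centre line; the grasp point (between the pads) lies 19 mm behind it; z points along the fingers, y is the line along which they close (so a half turn about z gives the same grasp; the last joint's range is limited). The gripper opens to 85 mm and grips with 20 to 120 N. Pads are 22 mm wide; open, the fingers measure 114 mm over their backs; the gripper's body (76 mm by 85 mm) begins 54 mm behind the grasp point. The pads swing forward as they close: fully open they stand 13 mm farther back than shut.
Start: joints at [-1.103, 0.241, 0.005, 1.335, 0, 1.571], TCP at [0.225, -0.446, 0.21] pointing down, gripper open.
Joint ranges: [-2.72, 2.72], [-1.05, 1.87], [-1.09, 1.28], [-1.99, 2.15], [-1.42, 1.44], [-3.14, 3.14]. Speed limits (rad/s): [2.79, 2.79, 3.14, 3.14, 3.14, 3.14].

### API

Orientations are given as a unit quaternion [w, x, y, z].
In Python, from workcell import env, eyes, workorder gives the robot as it stands (env), with the cameras (eyes) and the job (workorder).
- The arm moves only by the tool drive_effector, called after "Call:" by a JSON object that holds its "fn" and its "kwargs". Schema: {"type":"object","properties":{"steps":{"type":"array","items":{"type":"array","items":{"type":"number"},"minItems":5,"maxItems":5},"minItems":1,"maxItems":20},"force":{"type":"number"},"only":{"type":"string"},"quiet":{"type":"boolean"},"lines":{"type":"string"}},"required":["steps"],"additionalProperties":false}. steps is a list of rows, 1 to 20 of them, each of 5 numbers: dx, dy, dz in mm, then a turn about the tool's z in units of 0.2 rad, then the finger opening in m; each row is the pose to reach, as a shift and turn from the pose commanded when the call began, along the tool's axes at that moment; what a row does not reach only later rows make up. A row lasts 1/8 s, in which the tool goes at most 0.0625 m and 0.188 rad, less where a joint would pass 70% of its speed; a pose out of reach is approached as far as the arm can. The fingers move at their own pace and stop on an object; force is the grip in N (left out, the last holds). Time passes only in rows, so rows that do not move let the fingers close. The tool returns the time, the measured TCP pose, the force, the opening and the grip force at its end. only (a regular expression) keeps the lines of the reply that match it, lines (a string "A,B") keeps lines A to B, and quiet returns only ok. Input that does not fit is refused with a message, and nothing moves.
- env.get_obs(): the state, without advancing time (a new reading comes with each control period).
- eyes.capture(name): name is "scene" or "side" or "wrist"; returns a dict with "image" (400x640x3 uint8, red, green, blue), "depth" (400x640 float32, m along the optical axis (not along the pixel's ray), 0 where there is no reading), "intrinsics" (3x3 intrinsics, pixels), "distortion" ([k1, k2, p1, p2, k3] as OpenCV has them; the pictures are not rectified), "world_from_camera" (4x4, takes a point from camera to world coordinates); the wrist camera has in their place "mount" (4x4, takes a point from camera to tool coordinates, whose origin is the TCP and whose axes are the flange's). Camera axes: x right, y down, z forward; pixel columns grow to the right and rows downward; lengths in m; the calibration is good to about 2 mm. A picture is of the moment at which its call begins: read the wrist's pose just before it.
- workorder.close_job(): hands the job in; it is judged then, once.
The state is a dict: "time_s": time; "qpos": joint angles; "dq": joint speeds; "joint_efforts": joint torques, N m; "eef_pos": TCP position; "orientation": TCP orientation; "wrist_force": force on the tool from outside, world axes, zero at the start; "ft_torque": the same for the moment, N m; "grip_width": finger opening in m; "grasp_force": force on a finger pad.
Only numpy, scipy, OpenCV 4.12 (cv2) and the standard library are available. Lean on these libraries where they do the work, as an engineer would, in place of code of your own. Each camera call takes 0.05 s, during which the arm holds its last target. There are 200 camera calls.

## Working session

There is one attempt and no reset: what is moved stays moved. The work goes in short steps, Python scripts to look and compute and a tool call to move; the robot and the scene stay as the last step left them, time stands still between calls to the robot, and variables do not carry over. Pictures are saved under pics/ and viewed, at most 10 in all, crops included, and the job is handed in when it is done.

```bash
ls; mkdir -p pics; python3 - <<'E'
from workcell import env, eyes, workorder
import cv2,numpy as np
o=env.get_obs();print({k:np.round(v,3).tolist() for k,v in o.items()})
for n in("scene","side"):
    c=eyes.capture(n);np.savez(f"pics/{n}0.npz",**c)
    cv2.imwrite(f"pics/{n}0.png",c["image"][:,:,::-1]);print(n,c["intrinsics"].tolist(),c["distortion"],np.round(c["world_from_camera"],3).tolist())
E
```

```text
pics
workcell.py
{'time_s': 0.0, 'qpos': [-1.103, 0.241, 0.004, 1.335, -0.0, 1.571], 'dq': [-0.001, 0.002, -0.002, 0.001, 0.001, 0.001], 'joint_efforts': [0.0, -37.232, 25.241, 0.017, 0.0, 0.0], 'eef_pos': [0.225, -0.446, 0.209], 'orientation': [-0.001, 0.973, 0.232, -0.0], 'wrist_force': [0.284, -0.01, -0.307], 'ft_torque': [-0.037, 0.028, -0.045], 'grasp_force': 0.0, 'grip_width': 0.085}
scene [[439.1959807262191, 0.0, 318.29899369775313], [0.0, 439.1959807262191, 197.89934260761757], [0.0, 0.0, 1.0]] [-0.09113108  0.          0.          0.          0.        ] [[-0.846, -0.407, 0.346, 0.191], [-0.534, 0.65, -0.541, 0.649], [-0.005, -0.642, -0.767, 0.694], [0.0, 0.0, 0.0, 1.0]]
side [[449.71504911313264, 0.0, 320.96776870834924], [0.0, 449.71504911313264, 197.47916015159473], [0.0, 0.0, 1.0]] [0.03021816 0.         0.         0.         0.        ] [[0.83, -0.258, 0.495, 0.094], [-0.558, -0.374, 0.741, -0.431], [-0.006, -0.891, -0.454, 0.466], [0.0, 0.0, 0.0, 1.0]]
```

View pics/scene0.png

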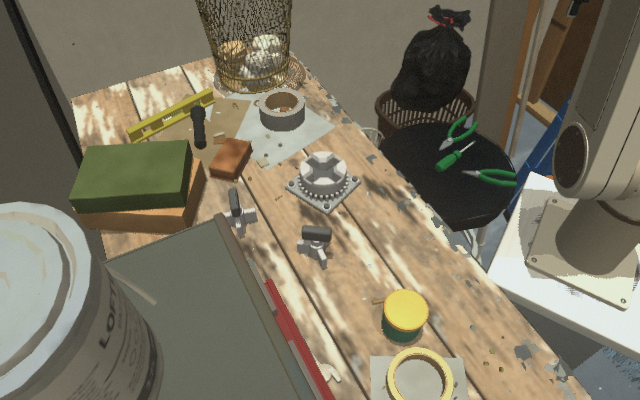

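View pics/side0.png

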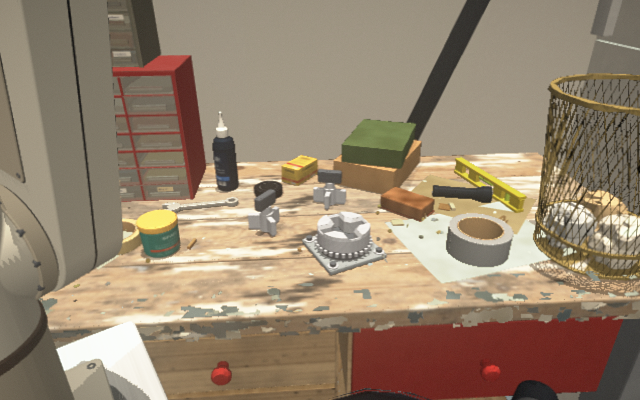

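The scene view shows the head at about (323,172), one key at (315,243) and the other at (238,212). In the side view they are at (343,238), (265,213) and (330,188). Next I'll enlarge these areas.

```bash
cat >h.py <<'E'
import numpy as np,cv2
def ray(c,u,v,T=None):
    T=c["world_from_camera"] if T is None else T
    p=cv2.undistortPoints(np.array([[[u,v]]],float),c["intrinsics"],c["distortion"])[0,0]
    return T[:3,3],T[:3,:3]@np.array([p[0],p[1],1])
def deproj(c,u,v,T=None):
    o,d=ray(c,u,v,T);return o+d*c["depth"][int(round(v)),int(round(u))]
def onz(c,u,v,z,T=None):
    o,d=ray(c,u,v,T);return o+d*(z-o[2])/d[2]
def tri(*rays):
    A=0;b=0
    for o,d in rays:
        d=d/np.linalg.norm(d);P=np.eye(3)-np.outer(d,d);A=A+P;b=b+P@o
    x=np.linalg.solve(A,b);return x,[np.linalg.norm(np.cross(x-o,d/np.linalg.norm(d))) for o,d in rays]
E
python3 - <<'E'
import numpy as np,cv2
out=[]
for n,cs in(("scene",[(200,170),(280,205),(285,140)]),("side",[(295,155),(230,175),(300,200)])):
    im=cv2.imread(f"pics/{n}0.png")
    w,h=88,80
    out.append(np.hstack([cv2.resize(im[y:y+h,x:x+w],(264,240),interpolation=cv2.INTER_CUBIC) for x,y in cs]))
cv2.imwrite("pics/crops.png",np.vstack(out))
E
```

```text
(no output)
```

View pics/crops.png

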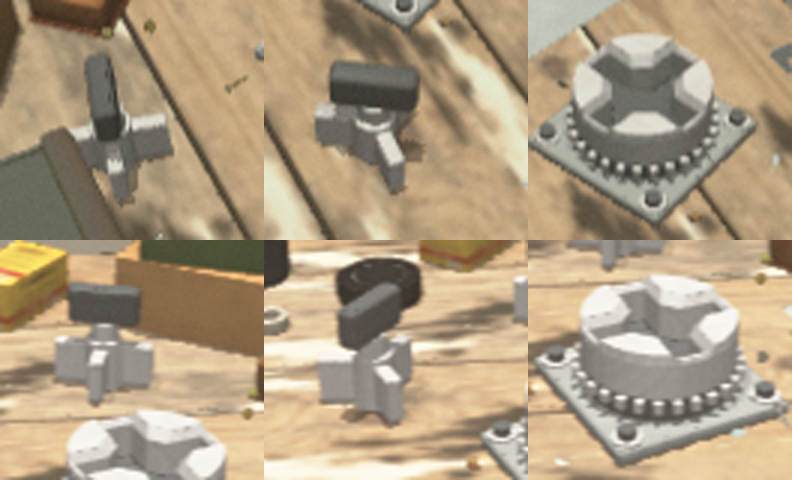

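The far key (scene ~(236,205), side ~(330,188)) has teeth square to its bar, so it has four. The near key's teeth lie along its bar and at 120°, so it has three. Next I'll measure the bars and head from the depth of both views and cross-check by triangulation.

```bash
python3 - <<'E'
import numpy as np,cv2
from h import *
S={n:dict(np.load(f"pics/{n}0.npz")) for n in("scene","side")}
boxes={"four":{"scene":(224,185,248,222),"side":(314,166,346,184)},"three":{"scene":(298,223,322,243),"side":(252,186,282,212)},"head":{"scene":(295,145,360,210),"side":(300,205,390,265)}}
for k,b in boxes.items():
  for n,(x0,y0,x1,y1) in b.items():
    c=S[n];P=np.array([deproj(c,u,v) for v in range(y0,y1) for u in range(x0,x1) if c["depth"][v,u]>0])
    if k!="head":
      z=P[:,2];Q=P[(z>0.05)&(z<.09)];top=Q[Q[:,2]>np.percentile(Q[:,2],97)-.006]
      r=cv2.minAreaRect(top[:,:2].astype(np.float32)*1000)
      print(k,n,len(Q),len(top),"topz",np.percentile(Q[:,2],[50,90,99]).round(4),"rect",np.round(r[0],1),np.round(r[1],1),round(r[2],1))
    else:
      top=P[(P[:,2]>.048)&(P[:,2]<.064)]
      (cx,cy),rr=cv2.minEnclosingCircle(top[:,:2].astype(np.float32)*1000)
      print(k,n,len(top),"z",np.percentile(top[:,2],[10,50,90]).round(4),"circ",cx,cy,rr)
E
```

```text
four scene 266 186 topz [0.0776 0.0798 0.0811] rect [602.7 297.3] [15.6 52.7] 44.4
four side 330 106 topz [0.0672 0.0779 0.0791] rect [601.1 296.3] [17.1 50.3] 44.6
three scene 309 164 topz [0.075  0.0794 0.0805] rect [442.2 279.5] [35.3 16.7] 24.3
three side 339 134 topz [0.069  0.0779 0.0789] rect [433.6 275.7] [50.7 16.8] 25.9
head scene 844 z [0.0501 0.0554 0.0577] circ 514.1759033203125 126.3696060180664 49.12784194946289
head side 883 z [0.0496 0.0544 0.0566] circ 514.7589721679688 126.62979125976562 49.31907272338867
```

```bash
cat >>h.py <<'E'
from scipy.spatial.transform import Rotation as R
def toolT(o):
    T=np.eye(4);q=o["orientation"];T[:3,:3]=R.from_quat([q[1],q[2],q[3],q[0]]).as_matrix();T[:3,3]=o["eef_pos"];return T
def yaw(o):
    x=toolT(o)[:3,0];return np.degrees(np.arctan2(x[1],x[0]))
def goto(o,p,yawdeg):
    T=toolT(o);d=T[:3,:3].T@(np.array(p)-T[:3,3]);a=-(yawdeg-yaw(o));a=(a+180)%360-180
    return d.round(4),np.radians(a).round(4)
E
python3 - <<'E'
import numpy as np,cv2
from h import *
from workcell import env, eyes, workorder
o=env.get_obs();c=eyes.capture("wrist");print(np.round(c["mount"],3).tolist(),c["intrinsics"][0,0])
print("yaw",yaw(o),goto(o,[.5,.12,.30],26.8))
for n in("scene","side"):
    s=np.load(f"pics/{n}0.npz");s={k:s[k] for k in s}
    P=np.array([deproj(s,u,v) for v in range(0,400,3) for u in range(0,640,3) if s["depth"][v,u]>0])
    r=np.hypot(P[:,0]-.602,P[:,1]-.297)
    for lo,hi in((.05,.08),(.08,.11),(.11,.15),(.15,.2)):
        m=(r>lo)&(r<hi)&(P[:,2]>.03);print(n,lo,hi,m.sum(),P[m][np.argmax(P[m][:,2])].round(3) if m.any() else "")
    m=(P[:,2]>.1)&(P[:,0]>.15)&(P[:,0]<.75)&(abs(P[:,1])<.45);H,_,_=np.histogram2d(P[m][:,0],P[m][:,1],bins=[6,9],range=[[.15,.75],[-.45,.45]]);print(H.astype(int))
E
```

```text
[[0.0, -0.947, -0.321, 0.081], [1.0, 0.0, 0.001, 0.001], [-0.001, -0.321, 0.947, -0.163], [0.0, 0.0, 0.0, 1.0]] 356.53685470054756
yaw 26.804822264054984 (array([ 0.5004, -0.3812, -0.09  ]), np.float64(0.0001))
scene 0.05 0.08 0 
scene 0.08 0.11 111 [0.685 0.356 0.109]
scene 0.11 0.15 256 [0.709 0.354 0.109]
scene 0.15 0.2 433 [0.727 0.39  0.109]
[[26  0  0  0 93  0  0  0  0]
 [ 0  0  0  0  0  0  0  0  0]
 [ 0  0  0  0  0  0  0  0  0]
 [ 0  0  0  0  0  0  0  0  0]
 [ 0  0  0  0  0  0  0  0  0]
 [ 0  0  0  0  0  0  0 85 69]]
side 0.05 0.08 0 
side 0.08 0.11 111 [0.698 0.334 0.107]
side 0.11 0.15 183 [0.732 0.356 0.108]
side 0.15 0.2 274 [0.79  0.316 0.108]
[[ 83   0   0   0 260   0   0   0   0]
 [  0   0   0   0   0   0   0   0   0]
 [  0   0   0   0   0   0   0   0   0]
 [  0   0   0   0   0   0   0   0   0]
 [  0   0   0   0   0   0   0   0   0]
 [  0   0   0   0   0   0   0  39  16]]
```

Units first: shifts go in mm and turns go in units of 0.2 rad. So -0.04 m is -40, 0.55 m is 550.

Call:
{"fn": "drive_effector", "kwargs": {"steps": [[550,-380,-40,0,0.045],[550,-380,-40,0,0.045],[550,-380,-40,0,0.045],[550,-380,-40,0,0.045],[550,-380,-40,0,0.045],[550,-380,-40,0,0.045],[550,-380,-40,0,0.045],[550,-380,-40,0,0.045],[550,-380,-40,0,0.045],[550,-380,-40,0,0.045],[550,-380,-40,0,0.045],[550,-380,-40,0,0.045],[550,-380,-40,0,0.045]], "force": 40}}

```text
time_s: 1.78
eef_pos: [0.5444, 0.1405, 0.2494]
orientation: [0.0, 0.973, 0.232, -0.001]
wrist_force: [-0.6, -0.5, 0.9]
grip_width: 0.0453
grasp_force: 0.0
```

```bash
python3 - <<'E'
import numpy as np,cv2
from h import *
from workcell import env, eyes, workorder
o=env.get_obs();c=eyes.capture("wrist");T=toolT(o);np.savez("pics/w1.npz",T=T@c["mount"],**c);cv2.imwrite("pics/w1.png",c["image"][:,:,::-1]);print(o["qpos"].round(3),o["eef_pos"],o["dq"].round(2),yaw(o))
E
```

```text
[ 0.253  0.357  0.267  1.482 -0.     2.926] [0.54441646 0.14053208 0.24943198] [-0.02 -0.02 -0.01 -0.    0.    0.  ] 26.815642548058296
```

View pics/w1.png

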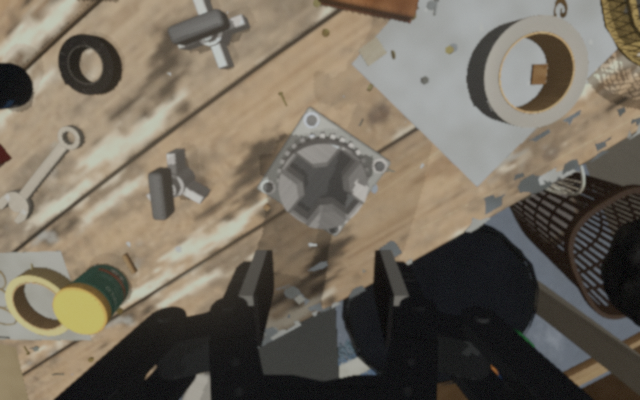

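The wrist view shows the head at about (323,185), the four-toothed key at (205,33) and the three-toothed key at (175,187). That settles which key is which. Next: the slot angle from the land tops in all three clouds, and the four-key's teeth as a check on its bar.

```bash
python3 - <<'E'
import numpy as np,cv2
from h import *
w=dict(np.load("pics/w1.npz"));w["world_from_camera"]=w["T"]
S={"scene":(dict(np.load("pics/scene0.npz")),(290,140,365,215),(205,175,265,245)),"side":(dict(np.load("pics/side0.npz")),(300,205,390,270),(300,160,360,212)),"wrist":(w,(265,130,385,240),(155,0,260,80))}
for n,(c,b,k) in S.items():
    f=lambda b:np.array([deproj(c,u,v) for v in range(b[1],b[3]) for u in range(b[0],b[2]) if c["depth"][v,u]>0])
    P=f(b);top=P[(P[:,2]>.048)&(P[:,2]<.07)]
    (cx,cy),r=cv2.minEnclosingCircle(top[:,:2].astype(np.float32)*1000)
    d=top[:,:2]*1000-[cx,cy];rr=np.hypot(*d.T);th=np.degrees(np.arctan2(d[:,1],d[:,0]))
    m=(rr>24)&(rr<40)&(top[:,2]>np.median(top[:,2])-.003)
    h=np.histogram(th[m],bins=36,range=(-180,180))[0];h1=h>0.35*np.percentile(h,80)
    ph=[np.degrees(np.angle(np.sum(x*np.exp(4j*np.radians(np.arange(-175,180,10))))))/4 for x in(h,h1)]
    print(n,"c",round(cx,1),round(cy,1),round(r,1),"z",np.median(top[:,2]).round(4),"land",np.round(ph,1),"slot",np.round(np.array(ph)+45,1));print(h)
    # four key
    P=f(k);Q=P[(P[:,2]>.07)&(P[:,2]<.09)];R_=cv2.minAreaRect(Q[:,:2].astype(np.float32)*1000);print("  bar",np.round(R_[0],1),np.round(R_[1],1),round(R_[2],1),np.percentile(Q[:,2],[50,95]).round(4))
    t=P[(P[:,2]>.01)&(P[:,2]<.042)];d=t[:,:2]-np.array([.602,.297]);rr=np.hypot(*d.T);m=(rr>.018)&(rr<.04);print("  teeth mod90",np.round(np.degrees(np.angle(np.exp(4j*np.arctan2(d[m,1],d[m,0])).sum()))/4,1),m.sum())
E
```

```text
scene c 514.2 126.4 49.1 z 0.0554 land [33.5 35. ] slot [78.5 80. ]
[ 2 19 16 14 17  8  0  0  0  4 18 15 17 14 13  0  0  0  0 11 14 16 16 18
  1  0  0  0 11 18 16 13  8  0  0  0]
  bar [602.6 297.2] [16.  52.7] 44.0 [0.0781 0.0804]
  teeth mod90 42.5 231
side c 514.8 126.6 49.3 z 0.0544 land [33.7 33.9] slot [78.7 78.9]
[ 2 10 12 13 14  6  0  0  0  6 22 15 14 14  6  0  0  0  1 23 16 16 17 17
  3  0  0  1  6 15 19 17 20  0  0  0]
  bar [642.7 303.9] [122.8  46.9] 9.8 [0.0761 0.079 ]
  teeth mod90 -44.8 270
wrist c 515.2 125.2 48.0 z 0.055 land [34.1 35. ] slot [79.1 80. ]
[ 9 64 75 75 71 58  4  0  0  4 58 75 72 81 61  5  0  0  6 61 76 80 78 49
  1  0  0  6 71 76 74 72 46  2  0  0]
  bar [603.3 295.8] [16.7 52. ] 45.0 [0.077  0.0785]
  teeth mod90 -44.4 850
```

Scaled: 0.119 m is 119, -0.113 m is -113, -1.88 rad is -9.4.

Call:
{"fn": "drive_effector", "kwargs": {"steps": [[122,-113,50,-0.94,0.045],[122,-113,50,-1.88,0.045],[122,-113,50,-2.82,0.045],[122,-113,50,-3.76,0.045],[122,-113,60,-4.7,0.045],[122,-113,80,-5.64,0.045],[122,-113,119,-6.58,0.045],[122,-113,119,-7.52,0.045],[122,-113,119,-8.46,0.045],[122,-113,119,-9.4,0.045],[122,-113,119,-9.4,0.045],[122,-113,119,-9.4,0.045]]}}

```text
time_s: 3.32
eef_pos: [0.6031, 0.2957, 0.1315]
orientation: [0.0, 0.388, 0.922, 0.0]
wrist_force: [-0.4, 0.2, -1.2]
grip_width: 0.0452
grasp_force: 0.0
```

```bash
python3 - <<'E'
import numpy as np
from h import *
from workcell import env, eyes, workorder
o=env.get_obs();print(o["qpos"].round(3),yaw(o),goto(o,[.6025,.2967,.045],134.5))
c=eyes.capture("wrist");cv2.imwrite("pics/w2.png",c["image"][:,:,::-1])
E
```

```text
[ 0.456  0.626  0.392  1.337 -0.     1.254] 134.29468034167814 (array([0.0011, 0.0003, 0.0865]), np.float64(-0.0036))
```

View pics/w2.png

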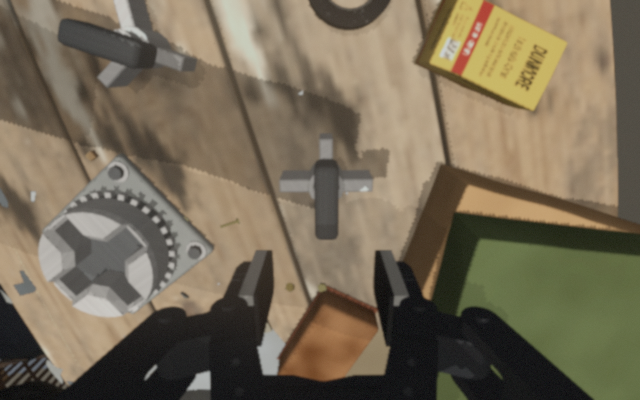

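The four-toothed key's bar, at (326,200), is vertical and centred between the fingers, and the box on the right is clear of them. Next I'll descend and grip.

Call:
{"fn": "drive_effector", "kwargs": {"steps": [[1,0,30,0,0.045],[1,0,60,0,0.045],[1,0,80,0,0.045],[1,0,86,0,0.045],[1,0,86,0,0.045],[1,0,86,0,0.01],[1,0,86,0,0.01],[1,0,86,0,0.01],[1,0,86,0,0.01],[1,0,86,0,0.01],[1,0,86,0,0.01],[1,0,86,0,0.01]], "force": 60}}

```text
time_s: 4.88
eef_pos: [0.6034, 0.2981, 0.0466]
orientation: [0.001, 0.387, 0.922, 0.001]
wrist_force: [0.6, 1.3, 3.6]
grip_width: 0.014
grasp_force: 61.8
```

Scaled: -0.11 m is -110, -0.09 m is -90.

Call:
{"fn": "drive_effector", "kwargs": {"steps": [[0,0,-20,0,0.01],[0,0,-50,0,0.01],[0,0,-90,0,0.01],[0,0,-110,0,0.01],[0,0,-110,0,0.01],[0,0,-110,0,0.01]]}}

```text
time_s: 5.62
eef_pos: [0.6011, 0.2969, 0.1528]
orientation: [-0.001, 0.387, 0.922, -0.002]
wrist_force: [-0.4, 0.3, -3.5]
grip_width: 0.0137
grasp_force: 60.8
```

```bash
python3 - <<'E'
from h import *
from workcell import env, eyes, workorder
o=env.get_obs();print(yaw(o),goto(o,[.5148,.126,.155],168.9))
E
```

```text
134.517375014281 (array([-0.0613, -0.1813, -0.0016]), np.float64(-0.6001))
```

Scaled: -0.181 m is -181, -0.15 m is -150, -0.3 rad is -1.5.

Call:
{"fn": "drive_effector", "kwargs": {"steps": [[-20,-50,0,-0.75,0.01],[-40,-100,0,-1.5,0.01],[-55,-150,0,-2.25,0.01],[-61,-181,0,-3,0.01],[-61,-181,0,-3,0.01],[-61,-181,0,-3,0.01],[-61,-181,0,-3,0.01],[-61,-181,0,-3,0.01]]}}

```text
time_s: 6.62
eef_pos: [0.5162, 0.1278, 0.1547]
orientation: [-0.0, 0.096, 0.995, -0.0]
wrist_force: [0.4, 0.5, -3.6]
grip_width: 0.0142
grasp_force: 60.8
```

```bash
python3 - <<'E'
from h import *
from workcell import env, eyes, workorder
o=env.get_obs();print(o["qpos"].round(3),yaw(o),goto(o,[.5148,.126,.155],168.9))
T=toolT(o);c=eyes.capture("wrist");a=c["image"][:,:,::-1];np.savez("pics/w3.npz",T=T@c["mount"],**c)
s=eyes.capture("scene");t=eyes.capture("side");np.savez("pics/s3.npz",**s);np.savez("pics/d3.npz",**t)
f=lambda i,x,y,w,h,W:cv2.resize(np.ascontiguousarray(i[y:y+h,x:x+w]),(W,300),interpolation=cv2.INTER_CUBIC)
cv2.imwrite("pics/c3.png",np.vstack([cv2.resize(np.ascontiguousarray(a[60:360,120:520]),(800,300*2))[:300],np.hstack([f(s["image"][:,:,::-1],270,95,133,100,400),f(t["image"][:,:,::-1],275,165,133,100,400)])]))
E
```

```text
[ 0.243  0.333 -0.015  1.223  0.     0.436] 168.9442670042012 (array([ 0.001 , -0.002 , -0.0003]), np.float64(0.0008))
```

View pics/c3.png

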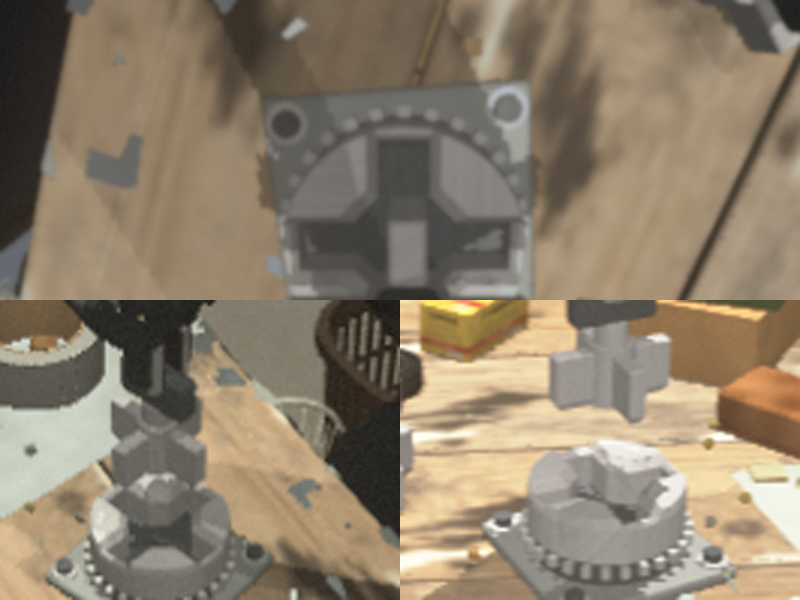

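The key hangs upright over the cross and its teeth are parallel to the slots. The front tooth is about 1 mm right of slot centre, which agrees with the pose residual. I'll shift it by that and lower it partway.

Call:
{"fn": "drive_effector", "kwargs": {"steps": [[1,-1.5,20,0,0.01],[1,-1.5,40,0,0.01],[1,-1.5,50,0,0.01],[1,-1.5,60,0,0.01],[1,-1.5,65,0,0.01],[1,-1.5,65,0,0.01]]}}

```text
time_s: 7.52
eef_pos: [0.5147, 0.1258, 0.09]
orientation: [-0.0, 0.097, 0.995, -0.0]
wrist_force: [-0.5, -0.1, -3.7]
grip_width: 0.014
grasp_force: 60.8
```

```bash
python3 - <<'E'
from h import *
from workcell import env, eyes, workorder
o=env.get_obs();print(o["wrist_force"],o["ft_torque"],yaw(o),goto(o,[.5148,.126,.0725],168.9))
E
```

```text
[-0.4567448  -0.08237022 -3.71988415] [-0.02543313  0.0380329   0.06020654] 168.89498597151604 (array([-0.0001,  0.0002,  0.0175]), np.float64(-0.0001))
```

No contact, and it is about 12 mm into the slots. Lowering the last 17 mm slowly.

Scaled: 0.0175 m is 17.5, 0.017 m is 17.

Call:
{"fn": "drive_effector", "kwargs": {"steps": [[0,0,5,0,0.01],[0,0,10,0,0.01],[0,0,14,0,0.01],[0,0,16,0,0.01],[0,0,17,0,0.01],[0,0,17.5,0,0.01],[0,0,17.5,0,0.01]]}}

```text
time_s: 8.4
eef_pos: [0.5148, 0.1259, 0.0727]
orientation: [0.0, 0.097, 0.995, 0.0]
wrist_force: [0.0, 0.3, -2.3]
grip_width: 0.0141
grasp_force: 60.8
```

Scaled: 0.001 m is 1, 0.0005 m is 0.5.

Call:
{"fn": "drive_effector", "kwargs": {"steps": [[0,0,0.5,0,0.01],[0,0,1,0,0.01],[0,0,1,0,0.01]]}}

```text
time_s: 8.78
eef_pos: [0.515, 0.126, 0.0726]
orientation: [0.001, 0.097, 0.995, 0.0]
wrist_force: [-3.1, -0.3, 5.4]
grip_width: 0.0138
grasp_force: 61.8
```

It is seated: the floor now pushes back and the TCP has stopped at the expected height. Opening slowly, then retreating straight up.

Scaled: -0.16 m is -160, -0.14 m is -140.

Call:
{"fn": "drive_effector", "kwargs": {"steps": [[0,0,0,0,0.02],[0,0,0,0,0.03],[0,0,0,0,0.045],[0,0,0,0,0.045],[0,0,0,0,0.045],[0,0,-30,0,0.045],[0,0,-80,0,0.045],[0,0,-140,0,0.045],[0,0,-160,0,0.045],[0,0,-160,0,0.045],[0,0,-160,0,0.045]]}}

```text
time_s: 10.15
eef_pos: [0.5139, 0.1256, 0.2301]
orientation: [-0.001, 0.097, 0.995, -0.0]
wrist_force: [-0.1, 0.5, -0.1]
grip_width: 0.045
grasp_force: 0.0
```

```bash
python3 - <<'E'
from h import *
from workcell import env, eyes, workorder
o=env.get_obs();T=toolT(o);c=eyes.capture("wrist");s=eyes.capture("scene");t=eyes.capture("side")
c["world_from_camera"]=T@c["mount"]
for n,q in(("w",c),("s",s),("d",t)):
    P=np.array([deproj(q,u,v) for v in range(0,400) for u in range(0,640) if q["depth"][v,u]>0])
    for nm,x,y in(("four",.5148,.126),("three",.436,.277)):
        r=np.hypot(P[:,0]-x,P[:,1]-y);Q=P[(r<.045)&(P[:,2]>(.085 if nm=="four" else .065))&(P[:,2]<.13)]
        if len(Q)>20:
            m=cv2.minAreaRect(Q[:,:2].astype(np.float32)*1000);print(n,nm,np.round(m[0],1),np.round(m[1],1),round(m[2],1),np.percentile(Q[:,2],[50,95]).round(4))
f=lambda i,x,y,w,h,W:cv2.resize(np.ascontiguousarray(i[y:y+h,x:x+w,::-1]),(W,300),interpolation=cv2.INTER_CUBIC)
cv2.imwrite("pics/c4.png",np.vstack([np.hstack([f(c["image"],0,0,640,400,480),np.zeros((300,320,3),np.uint8)]),np.hstack([f(s["image"],270,105,133,100,400),f(t["image"],275,175,133,100,400)])]))
E
```

```text
w four [514.4 125.4] [15.4 50.8] 78.9 [0.1031 0.1045]
w three [435.6 274. ] [52.5 16.6] 25.0 [0.0768 0.0785]
s four [514.2 126.3] [17.5 51.6] 75.8 [0.1019 0.1055]
s three [434.3 276. ] [51.4 18.3] 23.6 [0.0771 0.0798]
d four [514.3 125.6] [17.8 52.8] 77.5 [0.0981 0.1046]
d three [433.9 275.1] [50.1 16.8] 22.2 [0.0752 0.0787]
```

View pics/c4.png

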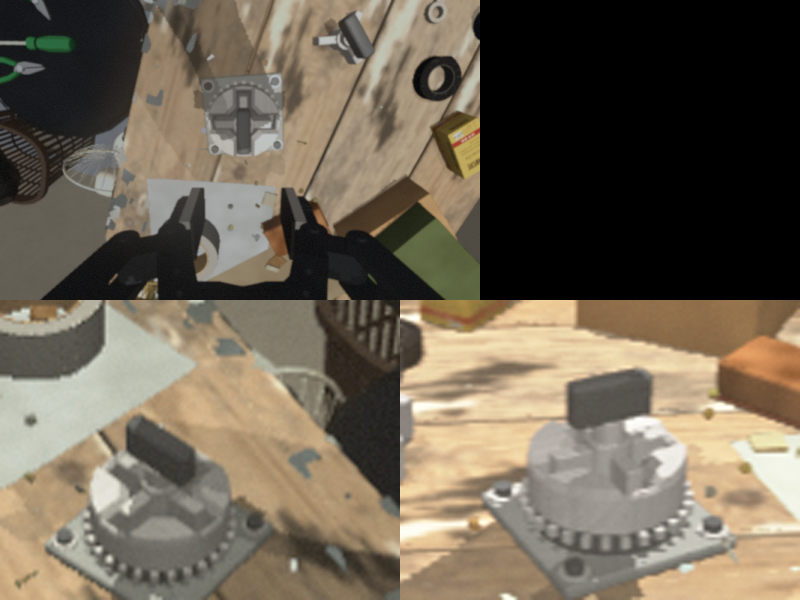

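The views show the key seated in the cross and upright, centred within 1 mm of the head. Its bar top is at 0.104 m, matching 0.026 + 0.078, and the three-toothed key is undisturbed.

```bash
python3 -c "
from workcell import env, eyes, workorder
print(workorder.close_job())"
```

```text
the job is handed in; nothing more can be done
None
```

The four-toothed key is fully home and upright in the drive head and released, the three-toothed key still stands where it was, and the job was handed in at about 10 s on the robot's clock.

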